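Unclip and open the bottle tote in the glass workshop

TASK

Open the clear bottle tote: on each end, draw the sprung clip (red bar, green bar) up off the lid's ridge, flip it outwards and fold it down to its stop, without wrenching it against the lid. With both clips folded down, lift the blue lid off and lay it gently (not dropped), flat and right way up, in the middle of the cork board. Leave the other things on the table where they are.

Things in the scene. Friction and masses are not known exactly. Their poses are not given: they have to be found in the camera images.
- tote: clear plastic tote of little bottles, fixed to the table, 130 (its x) x 140 (its y) x 100 mm high, walls 5 mm; origin at the centre of its underside, z up. A sprung clip stands on each y end: red on +y, green on -y. Each is a steel strap, 24 mm wide and 4 mm thick, up from its hinge to its grip bar
- clip_red (a joint): hinge of the red clip on the +y end of the tote, rad: 0 = standing straight up, closed over the lid; grows as the clip swings outwards, away from the lid; 1.57 = lying level, 1.75 = folded down on its stop. The hinge is stiff (friction 0.06 N m, more than its weight): the clip stays at whatever angle it is left
- pull_red (a joint): spring pull of the red clip along its own length, m: 0 = drawn in towards the hinge (4 N to start), 0.013 = drawn out to its hard stop (9 N); it springs back when let go
- bar_red (a point): middle of the red grip bar atop the red clip: round, 14 mm thick, 50 mm long, along the tote's x, 44 mm above the lid's plate when closed. Site z runs along the clip from hinge to bar. Draw it up 7 mm or more (10 mm or to the stop is safe), then swing it outwards while drawn; beyond 0.35 rad it may spring back in without catching the lid
- hinge_red (a point): hinge axis of the red clip, parallel to the tote's x axis, 60 mm above the table and 8 mm outside the tote's wall; 90 mm from the grip bar when the spring is in. 55 to 60 mm above it the clip carries a hook, 30 mm wide, reaching 21 mm inwards over the lid's edge ridge, with a tooth hanging 6.5 mm deep behind the ridge: neither can the clip swing out nor the lid come up while the spring is in
- clip_green (a joint): hinge of the green clip on the -y end of the tote, rad: 0 = standing straight up, closed over the lid; grows as the clip swings outwards, away from the lid; 1.57 = lying level, 1.75 = folded down on its stop. The hinge is stiff (friction 0.06 N m, more than its weight): the clip stays at whatever angle it is left
- pull_green (a joint): spring pull of the green clip along its own length, m: 0 = drawn in towards the hinge (4 N to start), 0.013 = drawn out to its hard stop (9 N); it springs back when let go
- bar_green (a point): middle of the green grip bar atop the green clip: round, 14 mm thick, 50 mm long, along the tote's x, 44 mm above the lid's plate when closed. Site z runs along the clip from hinge to bar. Draw it up 7 mm or more (10 mm or to the stop is safe), then swing it outwards while drawn; beyond 0.35 rad it may spring back in without catching the lid
- hinge_green (a point): hinge axis of the green clip, parallel to the tote's x axis, 60 mm above the table and 8 mm outside the tote's wall; 90 mm from the grip bar when the spring is in. 55 to 60 mm above it the clip carries a hook, 30 mm wide, reaching 21 mm inwards over the lid's edge ridge, with a tooth hanging 6.5 mm deep behind the ridge: neither can the clip swing out nor the lid come up while the spring is in
- lid: loose blue lid (about 0.3 kg), plate 134 (x) x 144 (y) x 6 mm on a plug 112 x 122 x 10 mm that drops into the tote with 4 mm play; origin at the centre of the plug's underside, z up: plate's top at z = 16 mm, edge ridges 8 mm high above that along both y ends. It lies square on the tote at the start
- lid_handle (a point): middle of the lid's white grip bar, 90 mm long along the lid's x, 14 mm wide and 14 mm high, carried on two posts with 26 mm free under it; 49 mm above the lid's origin
- lid_seat (a point): fixed point of the tote where the lid's origin lies when the lid is on, 90 mm above the table
- board_top (a point): centre of the top face of the empty cork board, 200 (x) x 210 (y) x 8 mm, fixed to the table; z up
- brush: red-handled paint brush 180 mm long, lying between tote and board; origin under its middle (bystander)
- frit_jar: glass jar with red label and black cap, 70 mm across, 110 mm high, origin under it (bystander)
- glue_bottle: white squeeze bottle with nozzle, 52 mm across, 150 mm high, origin under it (bystander)
- tub: low clear tub with yellow lid, 84 mm across, 50 mm high, origin under it (bystander)
- paint_cup: clear cup with orange cap, 64 mm across, 60 mm high, at the robot's left, origin under it (bystander)
Mind the look-alikes: they are no part of the job. Of the things that look like the lid, the smaller one is meant.

How it is judged:
By the outcome, as a careful person would: the job done as asked, in the order asked, and still so for the second after the job is handed in, with the robot touching nothing.
It also fails if it takes over 72 s, if anything falls off the work surface, if the arm or the gripper's body presses on something with over 40 N, if the wrist force passes 120 N, or if a joint passes its speed limit or range.

ROBOT

A 6-joint arm with a two-finger parallel gripper is mounted at the origin on the work surface. World frame = base frame: x ahead of the robot, y to its left, z up, the work surface at z = 0. Lengths are in m, angles in rad, forces in N, time in s.
With the tool pointing down it reaches from about 0.4 to 0.825 m from the base axis. Payload 7 kg.
Tool frame: the origin (TCP) lies at the very end of the fingers, on their centre line; the grasp point (between the pads) lies arm.grip_point_offset behind it (arm.grip_point_offset is the distance from the TCP to the grasp point, in m); z points along the fingers, y is the line along which they close (so a half turn about z gives the same grasp; the last joint's range is limited). The gripper opens to 88 mm and grips with 3 to 60 N. Pads are 19 mm wide; open, the fingers measure 130 mm over their backs; the gripper's body (78 mm by 193 mm) begins 47 mm behind the grasp point.
Start: joints at [-1.04, 0.359, 0.012, 0, -1.224, -0.288], TCP at [0.162, -0.655, 0.227] pointing down, gripper open.
Joint ranges: [-3.07, 3.07], [-1.43, 2.12], [-1.02, 1.25], [-3.03, 1.67], [-3.05, -0], [-3.03, 3.03]. Speed limits (rad/s): [2.39, 2.39, 3.01, 3.14, 3.14, 3.14].

INTERFACE

Orientations are given as [roll, pitch, yaw] about the fixed x, y, z axes, in that order (R = Rz(yaw) Ry(pitch) Rx(roll)).
In Python, from station import arm gives the robot as it stands.
- The arm moves only by the shell command python3 -m crank 'ROWS' [OPENING] [FORCE]. ROWS is JSON, a list of rows, each an object of numbers: "dx", "dy", "dz": the shift along the tool's x, y, z in cm; "wx", "wy", "wz": the turn, a rotation vector about the tool's x, y, z in degrees. A call has exactly 10 rows; each row is the pose to reach, as a shift and turn from the pose commanded when the call began, along the tool's axes at that moment; what a row does not reach only later rows make up. A row lasts 1/8 s, in which the tool goes at most 62.5 mm and 10.7 degrees, less where a joint would pass 70% of its speed; a pose out of reach is approached as far as the arm can. A call with a gripper value outside its range is refused whole. OPENING is the finger opening in cm, from 0 to 8.76, set as the call begins (- or left out, the last holds). The fingers move at their own pace and stop on an object; FORCE is the grip in N (left out, the last holds). Time passes only in rows, so rows that repeat a pose let the fingers close, or fill a call up. It gives the time, the measured TCP pose, the force, the opening and the grip force at its end, in the units of the state.
- arm.get_state(): the state, without advancing time (a new reading comes with each control period).
- arm.grab_frame(name): name is "side" or "top" or "wrist"; returns the picture (480x640x3 uint8, red, green, blue); there is no depth.
- arm.calibration(name): a dict with "fx", "fy", "cx", "cy" (pixels), "dist_coeffs" ([k1, k2, p1, p2, k3] as OpenCV has them; the pictures are not rectified), "world_from_camera" (4x4, takes a point from camera to world coordinates). Camera axes: x right, y down, z forward; pixel columns grow to the right and rows downward; lengths in m; the calibration is good to about 2 mm. A picture is of the moment at which its call begins: read the wrist's pose just before it. calibration takes no time and is no camera call; for the wrist camera it gives the pose at the moment of the call.
- arm.job_done(): hands the job in; it is judged then, once.
Trained networks look in the newest picture that a camera, given by its name, has taken for a name from the list of things; names that differ only in an ending like _2 or _b are one class to them, and where a whole thing is asked for, a point or a joint stands for the part that bears it (a point fixed in the world has none). Each returns a list of dicts, best first, with "confidence" (0 to 1); they miss things now and then, are a little off and sometimes report something else, mostly with a low value. They report only what shows in the picture. A call takes as long as a camera call. They do not tell look-alikes from the thing itself.
- arm.find_in(camera, query): "centre" ([x, y, z] in m, in world coordinates, good to about 4 mm: the middle of the surface that is visible of it).
- arm.masks_of(camera, query): "pixels" (480x640 bool, what is visible of it).
- arm.mark_of(camera, query): "centre" ([x, y, z] in m, in world coordinates, good to about 4 mm: a listed point, or the origin of a listed thing).
The state is a dict: "t": time; "q": joint angles; "qd": joint speeds; "joint_efforts": joint torques, N m; "eef_pos": TCP position; "ee_rot": TCP orientation; "force": force on the tool from outside, world axes, zero at the start; "moment": the same for the moment, N m; "width": finger opening in m; "gripper_force": force on a finger pad.
Only numpy, scipy, OpenCV 4.12 (cv2) and the standard library are available. Lean on these libraries where they do the work, as an engineer would, in place of code of your own. Each camera call takes 0.05 s, during which the arm holds its last target. There are 200 camera calls.

## Working session

There is one attempt and no reset: what is moved stays moved. The work goes in short steps, Python scripts to look and compute and a shell command to move; the robot and the scene stay as the last step left them, time stands still between calls to the robot, and variables do not carry over. Pictures are saved under pics/ and viewed, at most 10 in all, crops included, and the job is handed in when it is done.

```bash
mkdir -p pics; ls; python3 - <<'E'
from station import arm
import cv2,numpy as np
s=arm.get_state();print(s['t'],s['eef_pos'],s['ee_rot'],arm.grip_point_offset,s['width'])
for c in ['top','side']:
    f=arm.grab_frame(c);cv2.imwrite(f'pics/{c}1.png',f[:,:,::-1])
    for n in ['tote','bar_red','bar_green','hinge_red','hinge_green','lid','lid_handle','lid_seat','board_top','brush','frit_jar','glue_bottle','tub','paint_cup']:
        print(c,n,[(np.round(d['centre'],4).tolist(),round(d['confidence'],2)) for d in arm.mark_of(c,n)[:3]])
E
```

```text
pics
0.0 [ 0.1621316  -0.65472452  0.22560937] [ 3.13991095e+00 -1.62540018e-04 -2.89888585e+00] 0.0188 0.08790866573950251
top tote []
top bar_red [([0.5078, 0.3252, 0.1519], 0.73), ([0.4999, 0.0009, 0.0004], 0.64)]
top bar_green [([0.7728, 0.0098, -0.0046], 0.65), ([0.5476, 0.1727, 0.1482], 0.61), ([0.5506, 0.1752, 0.0593], 0.43)]
top hinge_red [([0.505, 0.3253, 0.0588], 0.59), ([0.4794, -0.2422, 0.0038], 0.24)]
top hinge_green [([0.549, 0.1745, 0.0567], 0.9)]
top lid [([0.5285, 0.2482, 0.0892], 0.82), ([0.2763, 0.2023, -0.0009], 0.75), ([0.739, 0.181, -0.0007], 0.59)]
top lid_handle [([0.5316, 0.2512, 0.1381], 0.98), ([0.2735, 0.1992, 0.0647], 0.62)]
top lid_seat []
top board_top [([0.4768, -0.2447, 0.0074], 0.9), ([0.5942, 0.5018, -0.0034], 0.4)]
top brush [([0.5018, 0.0063, 0.0002], 0.85), ([0.5456, 0.1732, 0.1468], 0.7)]
top frit_jar [([0.7505, -0.1833, -0.0035], 0.8)]
top glue_bottle [([0.7728, 0.0097, -0.0012], 0.94)]
top tub [([0.741, 0.1841, -0.0008], 0.82)]
top paint_cup [([0.5936, 0.5037, 0.0006], 0.7)]
side tote [([0.5274, 0.2492, -0.0023], 0.61)]
side bar_red [([0.5052,
[... 190 characters left out ...]
483, 0.1393], 0.54), ([0.5058, 0.3239, 0.0605], 0.53), ([0.7492, -0.1834, 0.0009], 0.46)]
side lid [([0.2764, 0.198, -0.004], 0.87), ([0.5283, 0.2466, 0.0904], 0.6), ([0.5025, -0.0005, -0.0011], 0.55)]
side lid_handle [([0.2765, 0.1984, 0.0644], 0.97), ([0.5277, 0.2468, 0.1383], 0.6)]
side lid_seat []
side board_top [([0.4733, -0.2417, 0.0123], 0.89)]
side brush [([0.501, -0.0016, -0.001], 0.71)]
side frit_jar [([0.7483, -0.1829, 0.0049], 0.79)]
side glue_bottle [([0.7752, 0.0133, -0.0043], 0.62), ([0.7496, -0.1821, -0.0017], 0.61)]
side tub [([0.742, 0.1764, -0.0031], 0.68)]
side paint_cup [([0.5979, 0.5065, -0.0038], 0.87), ([0.5011, 0.001, 0.0011], 0.55), ([0.5318, 0.2485, 0.0882], 0.17)]
```

View pics/top1.png

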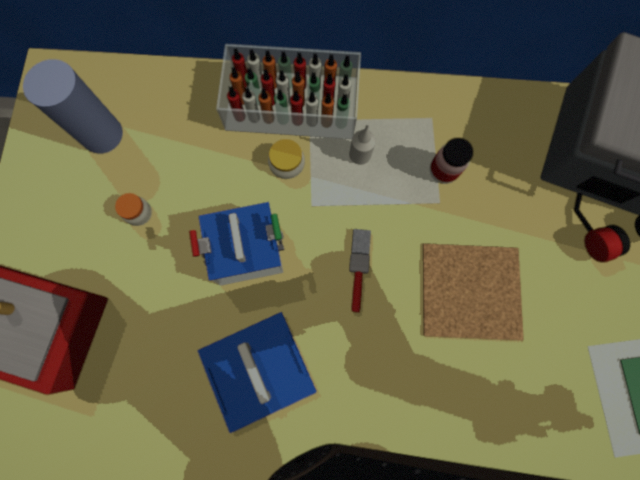

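View pics/side1.png

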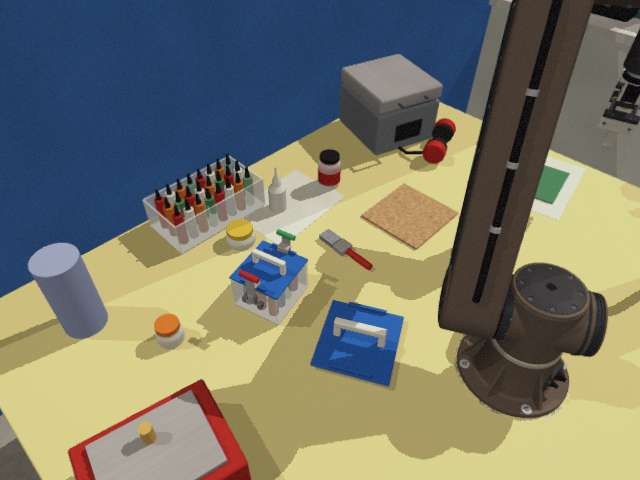

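The top view shows the tote lid at (240,245), with the red bar at (194,243), the green bar at (277,227) and the cork board at (472,292). The larger look-alike lid lies on the table at (257,372). The side view agrees with this. Next I'll write a helper that converts world targets to tool-frame moves.

```bash
cat > h.py <<'E'
from station import arm
import numpy as np
from scipy.spatial.transform import Rotation as Ro
def go(*wps):
    "wps: (x,y,z) or (x,y,z,Rotation): print shift/turn from current pose in cm/deg, tool axes"
    s=arm.get_state(); p=np.array(s['eef_pos']); R=Ro.from_euler('xyz',s['ee_rot'])
    for w in wps:
        d=R.inv().apply(np.array(w[:3])-p)*100
        r=(R.inv()*w[3]).as_rotvec(degrees=True) if len(w)>3 else np.zeros(3)
        print('d',np.round(d,2),'w',np.round(r,1))
def down(yaw): return Ro.from_euler('xyz',[np.pi,0,np.radians(yaw)])
E
python3 - <<'E'
from h import *
Y=-163.6
go((.36,-.56,.3),(.55,-.36,.34),(.62,-.1,.36),(.6,.1,.36),(.51,.24,.36,down(Y)))
E
```

```text
d [-21.48   4.48  -7.34] w [0. 0. 0.]
d [-44.74  19.33 -11.35] w [0. 0. 0.]
d [-57.78  42.88 -13.34] w [0. 0. 0.]
d [-60.65  62.78 -13.34] w [0. 0. 0.]
d [-55.28  78.53 -13.34] w [ 0.  -0.  -2.5]
```

```bash
python3 -m crank '[{"dx":-5,"dy":1,"dz":-2},{"dx":-10,"dy":2,"dz":-4},{"dx":-16,"dy":3,"dz":-6},{"dx":-21.5,"dy":4.5,"dz":-7.3},{"dx":-26,"dy":7.5,"dz":-9},{"dx":-31,"dy":10.5,"dz":-10},{"dx":-36,"dy":13.5,"dz":-11},{"dx":-40.5,"dy":16.5,"dz":-12},{"dx":-44.7,"dy":19.3,"dz":-12},{"dx":-47,"dy":23,"dz":-13}]'
python3 - <<'E'
from h import *
go((.62,-.1,.36),(.6,.1,.36),(.51,.24,.36,down(-163.6)))
print(arm.get_state()['q'])
E
```

```text
d [-57.78  42.88 -13.34] w [0. 0. 0.]
d [-60.65  62.78 -13.34] w [0. 0. 0.]
d [-55.28  78.53 -13.34] w [ 0.  -0.  -2.5]
[-1.03990410e+00  3.58593982e-01  1.18800988e-02  4.03503368e-05
 -1.22413601e+00 -2.88101075e-01]$[0]: bad value
```

```bash
python3 -m crank '[{"dx":-5,"dy":1,"dz":-2,"wx":0,"wy":0,"wz":0},{"dx":-10,"dy":2,"dz":-4,"wx":0,"wy":0,"wz":0},{"dx":-16,"dy":3,"dz":-6,"wx":0,"wy":0,"wz":0},{"dx":-21.5,"dy":4.5,"dz":-7.3,"wx":0,"wy":0,"wz":0},{"dx":-26,"dy":7.5,"dz":-9,"wx":0,"wy":0,"wz":0},{"dx":-31,"dy":10.5,"dz":-10,"wx":0,"wy":0,"wz":0},{"dx":-36,"dy":13.5,"dz":-11,"wx":0,"wy":0,"wz":0},{"dx":-40.5,"dy":16.5,"dz":-12,"wx":0,"wy":0,"wz":0},{"dx":-44.7,"dy":19.3,"dz":-12,"wx":0,"wy":0,"wz":0},{"dx":-47,"dy":23,"dz":-13,"wx":0,"wy":0,"wz":0}]'
python3 - <<'E'
from h import *
go((.62,-.1,.36),(.6,.1,.36),(.51,.24,.36,down(-163.6)))
print(arm.get_state()['q'])
E
```

```text
t: 2.75
eef_pos: [0.5644, -0.3171, 0.3551]
ee_rot: [3.14, -0.002, -2.898]
force: [0.8, 0.5, 0.5]
width: 0.0874
gripper_force: 0.0
d [-10.63  19.74  -0.49] w [0. 0. 0.]
d [-13.51  39.63  -0.46] w [0. 0. 0.]
d [-8.15 55.38 -0.43] w [ 0.1 -0.1 -2.5]
[-2.11424868e-01  2.65739797e-01  1.66147349e-01 -4.20472976e-04
 -1.47359679e+00 -1.11593264e+00]
```

```bash
python3 -m crank '[{"dx":-3.5,"dy":5,"dz":0,"wx":0,"wy":0,"wz":0},{"dx":-6.5,"dy":10,"dz":0,"wx":0,"wy":0,"wz":0},{"dx":-9,"dy":15,"dz":0,"wx":0,"wy":0,"wz":0},{"dx":-10.6,"dy":20,"dz":0,"wx":0,"wy":0,"wz":0},{"dx":-12,"dy":26,"dz":0,"wx":0,"wy":0,"wz":0},{"dx":-13,"dy":32,"dz":0,"wx":0,"wy":0,"wz":0},{"dx":-13.5,"dy":38,"dz":0,"wx":0,"wy":0,"wz":-1},{"dx":-12.5,"dy":44,"dz":0,"wx":0,"wy":0,"wz":-2},{"dx":-10.5,"dy":50,"dz":0,"wx":0,"wy":0,"wz":-2.5},{"dx":-8.1,"dy":55.4,"dz":0,"wx":0,"wy":0,"wz":-2.5}]'
python3 -m crank '[{"dx":0,"dy":0,"dz":0,"wx":0,"wy":0,"wz":0},{"dx":0,"dy":0,"dz":0,"wx":0,"wy":0,"wz":0},{"dx":0,"dy":0,"dz":0,"wx":0,"wy":0,"wz":0},{"dx":0,"dy":0,"dz":0,"wx":0,"wy":0,"wz":0},{"dx":0,"dy":0,"dz":0,"wx":0,"wy":0,"wz":0},{"dx":0,"dy":0,"dz":0,"wx":0,"wy":0,"wz":0},{"dx":0,"dy":0,"dz":0,"wx":0,"wy":0,"wz":0},{"dx":0,"dy":0,"dz":0,"wx":0,"wy":0,"wz":0},{"dx":0,"dy":0,"dz":0,"wx":0,"wy":0,"wz":0},{"dx":0,"dy":0,"dz":0,"wx":0,"wy":0,"wz":0}]' 4
python3 - <<'E'
from h import *
import cv2
print(arm.get_state()['q'])
for c in ['wrist','top','side']:
    f=arm.grab_frame(c)
    if c=='wrist': cv2.imwrite('pics/w1.png',f[:,:,::-1])
    for n in ['bar_red','bar_green','hinge_red','hinge_green','lid','lid_handle']+(['board_top'] if c!='wrist' else []):
        print(c,n,[(np.round(d['centre'],4).tolist(),round(d['confidence'],2)) for d in arm.mark_of(c,n)[:2]])
E
```

```text
t: 4.0
eef_pos: [0.5074, 0.24, 0.3564]
ee_rot: [-3.142, -0.0, -2.855]
force: [0.3, 1.1, -0.2]
width: 0.0879
gripper_force: 0.0
t: 5.25
eef_pos: [0.5086, 0.2383, 0.3566]
ee_rot: [3.142, 0.0, -2.855]
force: [0.2, -0.4, 0.0]
width: 0.0401
gripper_force: 0.0
[ 7.86759824e-01  1.13992144e-01 -1.98769981e-02 -1.88121851e-06
 -1.43690399e+00 -2.07100176e+00]
wrist bar_red [([0.5105, 0.3239, 0.1485], 0.91)]
wrist bar_green [([0.5484, 0.1726, 0.1515], 0.97), ([0.529, 0.2504, 0.0922], 0.74)]
wrist hinge_red [([0.5084, 0.3224, 0.0537], 0.97)]
wrist hinge_green [([0.5512, 0.1702, 0.0548], 0.78)]
wrist lid [([0.2809, 0.2001, -0.0028], 0.92), ([0.5302, 0.2484, 0.0904], 0.8)]
wrist lid_handle [([0.5273, 0.25, 0.1424], 0.83)]
top bar_red [([0.5073, 0.3243, 0.1526], 0.95), ([0.4795, -0.2452, 0.0081], 0.59)]
top bar_green [([0.5505, 0.1706, 0.1494], 0.75)]
top hinge_red [([0.5076, 0.322, 0.0601], 0.77), ([0.5304, 0.2484, 0.0884], 0.49)]
top hinge_green [([0.55, 0.174, 0.0557], 0.95), ([0.7737, 0.01, -0.0007], 0.39)]
top lid [([0.2789, 0.202, -0.0015], 0.79), ([0.5501, 0.1725, 0.1463], 0.63)]
top lid_handle [([0.5299, 0.2503, 0.1391], 0.93), ([0.2706, 0.1999, 0.0636], 0.91)]
top board_top [([0.4766, -0.2432, 0.0069], 0.61)]
side bar_red [([0.5055, 0.3222, 0.149], 0.86)]
side bar_green [([0.5552, 0.1769, 0.1479], 0.71)]
side hinge_red [([0.5066, 0.3223, 0.0608], 0.88), ([0.555, 0.1765, 0.1495], 0.58)]
side hinge_green []
side lid [([0.5304, 0.2453, 0.0879], 0.84), ([0.2772, 0.199, -0.0022], 0.73)]
side lid_handle [([0.2836, 0.197, 0.0656], 0.74), ([0.5299, 0.2477, 0.136], 0.58)]
side board_top [([0.4748, -0.2448, 0.0127], 0.74)]
```

View pics/w1.png

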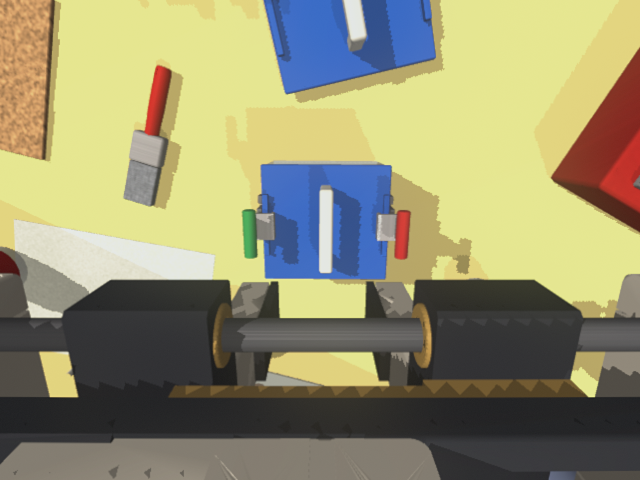

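The wrist view shows the green bar at (250,234), the red bar at (403,235) and the handle at (326,230). The tool's yaw is aligned to within half a degree. I'll go down onto the red bar.

```bash
python3 - <<'E'
from h import *
go((.5068,.3234,.21),(.5068,.3234,.133))
E
```

```text
d [-2.23  8.22 14.66] w [0. 0. 0.]
d [-2.23  8.22 22.36] w [0. 0. 0.]
```

```bash
python3 -m crank '[{"dx":-1,"dy":4,"dz":4,"wx":0,"wy":0,"wz":0},{"dx":-2.2,"dy":8.2,"dz":9,"wx":0,"wy":0,"wz":0},{"dx":-2.2,"dy":8.2,"dz":13,"wx":0,"wy":0,"wz":0},{"dx":-2.2,"dy":8.2,"dz":15,"wx":0,"wy":0,"wz":0},{"dx":-2.2,"dy":8.2,"dz":17,"wx":0,"wy":0,"wz":0},{"dx":-2.2,"dy":8.2,"dz":19,"wx":0,"wy":0,"wz":0},{"dx":-2.2,"dy":8.2,"dz":20.5,"wx":0,"wy":0,"wz":0},{"dx":-2.2,"dy":8.2,"dz":21.6,"wx":0,"wy":0,"wz":0},{"dx":-2.2,"dy":8.2,"dz":22.3,"wx":0,"wy":0,"wz":0},{"dx":-2.2,"dy":8.2,"dz":22.3,"wx":0,"wy":0,"wz":0}]'
python3 - <<'E'
from h import *
import cv2
for c in ['wrist','side']:
    f=arm.grab_frame(c)
    cv2.imwrite(f'pics/{c}2.png',f[:,:,::-1])
    print(c,[(np.round(d['centre'],4).tolist(),round(d['confidence'],2)) for d in arm.mark_of(c,'bar_red')[:2]])
a=cv2.imread('pics/wrist2.png');b=cv2.resize(cv2.imread('pics/side2.png')[180:380,150:400],(500,400))
cv2.imwrite('pics/m2.png',np.hstack([cv2.resize(a,None,fx=.45,fy=.45),cv2.resize(b,(400,216))]))
E
```

```text
t: 7.65
eef_pos: [0.5065, 0.3231, 0.1333]
ee_rot: [-3.141, -0.0, -2.855]
force: [0.3, 0.1, 1.1]
width: 0.04
gripper_force: 0.0
wrist [([0.5094, 0.3244, 0.1495], 0.92)]
side [([0.5058, 0.3242, 0.1464], 0.44)]
```

View pics/m2.png

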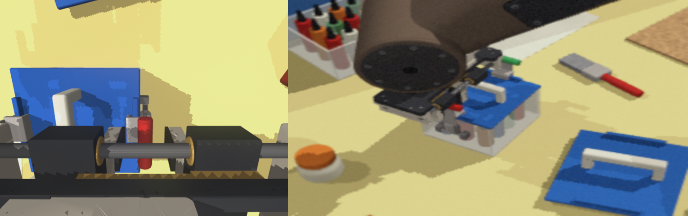

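The bar sits between the fingers, at about x=145 in the left pane, with the fingers at roughly 130 and 175. I'll close on it gently and check the side force.

```bash
python3 -m crank '[{"dx":0,"dy":0,"dz":0,"wx":0,"wy":0,"wz":0},{"dx":0,"dy":0,"dz":0,"wx":0,"wy":0,"wz":0},{"dx":0,"dy":0,"dz":0,"wx":0,"wy":0,"wz":0},{"dx":0,"dy":0,"dz":0,"wx":0,"wy":0,"wz":0},{"dx":0,"dy":0,"dz":0,"wx":0,"wy":0,"wz":0},{"dx":0,"dy":0,"dz":0,"wx":0,"wy":0,"wz":0},{"dx":0,"dy":0,"dz":0,"wx":0,"wy":0,"wz":0},{"dx":0,"dy":0,"dz":0,"wx":0,"wy":0,"wz":0},{"dx":0,"dy":0,"dz":0,"wx":0,"wy":0,"wz":0},{"dx":0,"dy":0,"dz":0,"wx":0,"wy":0,"wz":0}]' 0 6
```

```text
t: 9.1
eef_pos: [0.5066, 0.3232, 0.1336]
ee_rot: [3.142, 0.0, -2.855]
force: [-0.5, 0.1, 1.9]
width: 0.0135
gripper_force: 6.0
```

```bash
python3 -m crank '[{"dx":0,"dy":0,"dz":0,"wx":0,"wy":0,"wz":0},{"dx":0,"dy":0,"dz":0,"wx":0,"wy":0,"wz":0},{"dx":0,"dy":0,"dz":-0.1,"wx":0,"wy":0,"wz":0},{"dx":0,"dy":0,"dz":-0.3,"wx":0,"wy":0,"wz":0},{"dx":0,"dy":0,"dz":-0.5,"wx":0,"wy":0,"wz":0},{"dx":0,"dy":0,"dz":-0.7,"wx":0,"wy":0,"wz":0},{"dx":0,"dy":0,"dz":-0.9,"wx":0,"wy":0,"wz":0},{"dx":0,"dy":0,"dz":-1.05,"wx":0,"wy":0,"wz":0},{"dx":0,"dy":0,"dz":-1.1,"wx":0,"wy":0,"wz":0},{"dx":0,"dy":0,"dz":-1.1,"wx":0,"wy":0,"wz":0}]' 0 40
python3 - <<'E'
from h import *
s=arm.get_state();print(s['eef_pos'],s['force'],s['moment'])
# arc: hinge at distance below; bar centre currently at 0.060+0.09+0.011
r=s['eef_pos'][2]-0.060
for a in range(4,41,4):
    t=np.radians(a); print(a,'dy',round(100*r*np.sin(t),2),'dz',round(100*r*(1-np.cos(t)),2))
E
```

```text
t: 10.35
eef_pos: [0.5064, 0.3231, 0.1444]
ee_rot: [-3.141, -0.0, -2.855]
force: [0.7, 1.8, -8.2]
width: 0.0128
gripper_force: 40.0
[0.50635586 0.32305343 0.14438526] [ 0.72943247  1.77484049 -8.24046572] [ 0.48509324 -0.15117497 -0.05605787]
4 dy 0.59 dz 0.02
8 dy 1.17 dz 0.08
12 dy 1.75 dz 0.18
16 dy 2.33 dz 0.33
20 dy 2.89 dz 0.51
24 dy 3.43 dz 0.73
28 dy 3.96 dz 0.99
32 dy 4.47 dz 1.28
36 dy 4.96 dz 1.61
40 dy 5.42 dz 1.97
```

The spring force of 8 N matches an 11 mm draw. Now I'll swing it.

```bash
python3 -m crank '[{"dx":0,"dy":0.59,"dz":0.02,"wx":4,"wy":0,"wz":0},{"dx":0,"dy":1.17,"dz":0.08,"wx":8,"wy":0,"wz":0},{"dx":0,"dy":1.75,"dz":0.18,"wx":12,"wy":0,"wz":0},{"dx":0,"dy":2.33,"dz":0.33,"wx":16,"wy":0,"wz":0},{"dx":0,"dy":2.89,"dz":0.51,"wx":20,"wy":0,"wz":0},{"dx":0,"dy":3.43,"dz":0.73,"wx":24,"wy":0,"wz":0},{"dx":0,"dy":3.96,"dz":0.99,"wx":28,"wy":0,"wz":0},{"dx":0,"dy":4.47,"dz":1.28,"wx":32,"wy":0,"wz":0},{"dx":0,"dy":4.96,"dz":1.61,"wx":36,"wy":0,"wz":0},{"dx":0,"dy":5.42,"dz":1.97,"wx":40,"wy":0,"wz":0}]'
python3 - <<'E'
from h import *
s=arm.get_state();print(s['q'],s['moment'])
E
```

```text
t: 11.6
eef_pos: [0.4914, 0.3746, 0.1248]
ee_rot: [-2.441, -0.0, -2.856]
force: [1.9, -4.5, -6.2]
width: 0.0129
gripper_force: 40.0
[ 1.20317056  0.60536069 -0.19615346  0.41072265 -1.3767226  -2.6960839 ] [2.3423708  0.41925644 0.24285224]
```

```bash
python3 -m crank '[{"dx":0,"dy":0,"dz":0.25,"wx":0,"wy":0,"wz":0},{"dx":0,"dy":0,"dz":0.5,"wx":0,"wy":0,"wz":0},{"dx":0,"dy":0,"dz":0.75,"wx":0,"wy":0,"wz":0},{"dx":0,"dy":0,"dz":1.0,"wx":0,"wy":0,"wz":0},{"dx":0,"dy":0,"dz":1.1,"wx":0,"wy":0,"wz":0},{"dx":0,"dy":0,"dz":1.1,"wx":0,"wy":0,"wz":0},{"dx":0,"dy":0,"dz":1.1,"wx":0,"wy":0,"wz":0},{"dx":0,"dy":0,"dz":1.1,"wx":0,"wy":0,"wz":0},{"dx":0,"dy":0,"dz":1.1,"wx":0,"wy":0,"wz":0},{"dx":0,"dy":0,"dz":1.1,"wx":0,"wy":0,"wz":0}]'
python3 -m crank '[{"dx":0,"dy":0,"dz":0,"wx":0,"wy":0,"wz":0},{"dx":0,"dy":0,"dz":0,"wx":0,"wy":0,"wz":0},{"dx":0,"dy":0,"dz":0,"wx":0,"wy":0,"wz":0},{"dx":0,"dy":0,"dz":-1,"wx":0,"wy":0,"wz":0},{"dx":0,"dy":0,"dz":-2,"wx":0,"wy":0,"wz":0},{"dx":0,"dy":0,"dz":-4,"wx":0,"wy":0,"wz":0},{"dx":0,"dy":0,"dz":-6,"wx":0,"wy":0,"wz":0},{"dx":0,"dy":0,"dz":-6,"wx":0,"wy":0,"wz":0},{"dx":0,"dy":0,"dz":-6,"wx":0,"wy":0,"wz":0},{"dx":0,"dy":0,"dz":-6,"wx":0,"wy":0,"wz":0}]' 4
python3 - <<'E'
from h import *
arm.grab_frame('side')
print([(np.round(d['centre'],4).tolist(),round(d['confidence'],2)) for d in arm.mark_of('side','bar_red')[:2]])
f=arm.grab_frame('top')
print([(np.round(d['centre'],4).tolist(),round(d['confidence'],2)) for d in arm.mark_of('top','bar_red')[:2]])
c=np.array([.5285,.2485]);u=np.array([-.279,.960])
# finger tip (closed, pointing down) following top of the bar, clip angle a
W=[]
for a in range(40,101,10):
    t=np.radians(a); p=c+u*(.078+.09*np.sin(t)); W.append((*p,.06+.09*np.cos(t)+.007,down(-163.6)))
go((W[0][0],W[0][1],.165,W[0][3]))
print(np.round([w[:3] for w in W],4))
E
```

```text
t: 12.85
eef_pos: [0.4933, 0.3685, 0.1166]
ee_rot: [-2.444, 0.0, -2.855]
force: [1.5, -2.0, -1.3]
width: 0.0129
gripper_force: 40.0
t: 14.1
eef_pos: [0.4823, 0.4046, 0.1618]
ee_rot: [-2.443, -0.001, -2.856]
force: [0.7, -0.7, 0.0]
width: 0.0394
gripper_force: 0.0
[]
[([0.4904, 0.3808, 0.131], 0.83)]
d [-0.05 -2.28  1.54] w [-40.  -0.   0.]
[[0.4906 0.3789 0.1359]
 [0.4875 0.3896 0.1249]
 [0.485  0.3982 0.112 ]
 [0.4831 0.4046 0.0978]
 [0.482  0.4085 0.0826]
 [0.4816 0.4098 0.067 ]
 [0.482  0.4085 0.0514]]
```

```bash
python3 -m crank '[{"dx":0,"dy":-0.7,"dz":-0.7,"wx":-8,"wy":0,"wz":0},{"dx":0,"dy":-1.2,"dz":0,"wx":-16,"wy":0,"wz":0},{"dx":0,"dy":-1.7,"dz":0.6,"wx":-24,"wy":0,"wz":0},{"dx":0,"dy":-2.1,"dz":1.1,"wx":-32,"wy":0,"wz":0},{"dx":0,"dy":-2.3,"dz":1.5,"wx":-40,"wy":0,"wz":0},{"dx":0,"dy":-2.3,"dz":1.5,"wx":-40,"wy":0,"wz":0},{"dx":0,"dy":-2.3,"dz":1.5,"wx":-40,"wy":0,"wz":0},{"dx":0,"dy":-2.3,"dz":1.5,"wx":-40,"wy":0,"wz":0},{"dx":0,"dy":-2.3,"dz":1.5,"wx":-40,"wy":0,"wz":0},{"dx":0,"dy":-2.3,"dz":1.5,"wx":-40,"wy":0,"wz":0}]' 0 10
python3 - <<'E'
from h import *
c=np.array([.5285,.2485]);u=np.array([-.279,.960])
W=[]
for a in (40,46,52,58,64,70,76,82,88,92,96):
    t=np.radians(a); p=c+u*(.078+.09*np.sin(t)); W.append((*p,.06+.09*np.cos(t)+.007))
go(*W)
E
```

```text
t: 15.55
eef_pos: [0.4897, 0.3797, 0.1652]
ee_rot: [-3.141, -0.001, -2.854]
force: [0.2, -0.0, 0.4]
width: 0.0008
gripper_force: 0.0
d [-0.07 -0.1   2.93] w [0. 0. 0.]
d [-0.07  0.59  3.57] w [0. 0. 0.]
d [-0.07  1.21  4.28] w [0. 0. 0.]
d [-0.08  1.75  5.05] w [0. 0. 0.]
d [-0.08  2.21  5.88] w [0. 0. 0.]
d [-0.08  2.58  6.74] w [0. 0. 0.]
d [-0.08  2.85  7.64] w [0. 0. 0.]
d [-0.09  3.03  8.57] w [0. 0. 0.]
d [-0.09  3.11  9.51] w [0. 0. 0.]
d [-0.09  3.12 10.14] w [0. 0. 0.]
d [-0.09  3.07 10.76] w [0. 0. 0.]
```

```bash
python3 -m crank '[{"dx":0,"dy":-0.1,"dz":2.5,"wx":0,"wy":0,"wz":0},{"dx":0,"dy":0.4,"dz":3.3,"wx":0,"wy":0,"wz":0},{"dx":0,"dy":0.9,"dz":3.9,"wx":0,"wy":0,"wz":0},{"dx":0,"dy":1.5,"dz":4.7,"wx":0,"wy":0,"wz":0},{"dx":0,"dy":2,"dz":5.5,"wx":0,"wy":0,"wz":0},{"dx":0,"dy":2.4,"dz":6.3,"wx":0,"wy":0,"wz":0},{"dx":0,"dy":2.8,"dz":7.4,"wx":0,"wy":0,"wz":0},{"dx":0,"dy":3,"dz":8.5,"wx":0,"wy":0,"wz":0},{"dx":0,"dy":3.1,"dz":9.5,"wx":0,"wy":0,"wz":0},{"dx":0,"dy":3.1,"dz":10.2,"wx":0,"wy":0,"wz":0}]'
python3 -m crank '[{"dx":0,"dy":0,"dz":0.2,"wx":0,"wy":0,"wz":0},{"dx":0,"dy":0,"dz":0.4,"wx":0,"wy":0,"wz":0},{"dx":0,"dy":0,"dz":0.6,"wx":0,"wy":0,"wz":0},{"dx":0,"dy":0,"dz":0.7,"wx":0,"wy":0,"wz":0},{"dx":0,"dy":0,"dz":0.8,"wx":0,"wy":0,"wz":0},{"dx":0,"dy":0,"dz":0.9,"wx":0,"wy":0,"wz":0},{"dx":0,"dy":0,"dz":1.0,"wx":0,"wy":0,"wz":0},{"dx":0,"dy":0,"dz":1.05,"wx":0,"wy":0,"wz":0},{"dx":0,"dy":0,"dz":1.1,"wx":0,"wy":0,"wz":0},{"dx":0,"dy":0,"dz":1.1,"wx":0,"wy":0,"wz":0}]'
```

```text
t: 16.8
eef_pos: [0.4811, 0.4086, 0.0627]
ee_rot: [-3.141, -0.001, -2.855]
force: [-0.8, 0.3, -0.3]
width: -0.0
gripper_force: 0.2
t: 18.05
eef_pos: [0.4813, 0.409, 0.0527]
ee_rot: [3.142, 0.0, -2.855]
force: [-0.2, -0.0, -0.0]
width: 0.0003
gripper_force: 0.1
```

```bash
python3 -m crank '[{"dx":0,"dy":0,"dz":0.05,"wx":0,"wy":0,"wz":0},{"dx":0,"dy":0,"dz":0.1,"wx":0,"wy":0,"wz":0},{"dx":0,"dy":0,"dz":0.12,"wx":0,"wy":0,"wz":0},{"dx":0,"dy":0,"dz":0.15,"wx":0,"wy":0,"wz":0},{"dx":0,"dy":0,"dz":0.18,"wx":0,"wy":0,"wz":0},{"dx":0,"dy":0,"dz":0.2,"wx":0,"wy":0,"wz":0},{"dx":0,"dy":0,"dz":0.2,"wx":0,"wy":0,"wz":0},{"dx":0,"dy":0,"dz":0.2,"wx":0,"wy":0,"wz":0},{"dx":0,"dy":0,"dz":0.2,"wx":0,"wy":0,"wz":0},{"dx":0,"dy":0,"dz":0.2,"wx":0,"wy":0,"wz":0}]'
python3 - <<'E'
from h import *
for c in ('top','side','wrist'):
  arm.grab_frame(c)
  print(c,[(np.round(d['centre'],4).tolist(),round(d['confidence'],2)) for d in arm.mark_of(c,'bar_red')[:2]])
E
```

```text
t: 19.3
eef_pos: [0.4813, 0.4089, 0.0507]
ee_rot: [-3.142, 0.0, -2.855]
force: [-0.4, -1.1, 1.7]
width: 0.0007
gripper_force: 0.9
top [([0.4838, 0.41, 0.0457], 0.46)]
side [([0.4798, 0.4087, 0.0417], 0.44)]
wrist [([0.4848, 0.4088, 0.0425], 0.92)]
```

```bash
python3 -m crank '[{"dx":0,"dy":0,"dz":0.03,"wx":0,"wy":0,"wz":0},{"dx":0,"dy":0,"dz":0.06,"wx":0,"wy":0,"wz":0},{"dx":0,"dy":0,"dz":0.1,"wx":0,"wy":0,"wz":0},{"dx":0,"dy":0,"dz":0.12,"wx":0,"wy":0,"wz":0},{"dx":0,"dy":0,"dz":0.15,"wx":0,"wy":0,"wz":0},{"dx":0,"dy":0,"dz":0.15,"wx":0,"wy":0,"wz":0},{"dx":0,"dy":0,"dz":0.15,"wx":0,"wy":0,"wz":0},{"dx":0,"dy":0,"dz":0.15,"wx":0,"wy":0,"wz":0},{"dx":0,"dy":0,"dz":0.15,"wx":0,"wy":0,"wz":0},{"dx":0,"dy":0,"dz":0.15,"wx":0,"wy":0,"wz":0}]'
```

```text
t: 20.85
eef_pos: [0.4814, 0.4089, 0.0494]
ee_rot: [-3.142, 0.0, -2.855]
force: [0.1, -2.0, 5.9]
width: 0.0004
gripper_force: 2.7
```

```bash
python3 - <<'E'
from h import *
go((.4814,.409,.22),(.5502,.1736,.21,down(-163.6)),(.5502,.1736,.133,down(-163.6)))
E
```

```text
d [-0.000e+00  1.000e-02 -1.706e+01] w [0. 0. 0.]
d [  0.05 -24.51 -16.05] w [-0.  0.  0.]
d [  0.05 -24.51  -8.35] w [-0.  0.  0.]
```

```bash
python3 -m crank '[{"dx":0,"dy":0,"dz":-4,"wx":0,"wy":0,"wz":0},{"dx":0,"dy":0,"dz":-9,"wx":0,"wy":0,"wz":0},{"dx":0,"dy":0,"dz":-14,"wx":0,"wy":0,"wz":0},{"dx":0,"dy":-1,"dz":-18,"wx":0,"wy":0,"wz":0},{"dx":0,"dy":-6,"dz":-19,"wx":0,"wy":0,"wz":0},{"dx":0,"dy":-12,"dz":-19,"wx":0,"wy":0,"wz":0},{"dx":0,"dy":-18,"dz":-19,"wx":0,"wy":0,"wz":0},{"dx":0,"dy":-22.5,"dz":-18,"wx":0,"wy":0,"wz":0},{"dx":0,"dy":-24.5,"dz":-16,"wx":0,"wy":0,"wz":0},{"dx":0,"dy":-24.5,"dz":-15,"wx":0,"wy":0,"wz":0}]' 4
python3 - <<'E'
from h import *
for c in ('top','wrist'):
  arm.grab_frame(c)
  for n in ('bar_green','hinge_green','bar_red'):
    print(c,n,[(np.round(d['centre'],4).tolist(),round(d['confidence'],2)) for d in arm.mark_of(c,n)[:2]])
go((.5502,.1736,.133,down(-163.6)))
E
```

```text
t: 22.1
eef_pos: [0.5502, 0.1726, 0.1978]
ee_rot: [3.141, -0.001, -2.858]
force: [0.1, -0.8, -0.6]
width: 0.04
gripper_force: 0.0
top bar_green [([0.5487, 0.1713, 0.1479], 0.73), ([0.5264, 0.248, 0.0918], 0.35)]
top hinge_green []
top bar_red [([0.4851, 0.4064, 0.0469], 0.85)]
wrist bar_green [([0.5509, 0.1734, 0.1509], 0.65)]
wrist hinge_green [([0.5504, 0.1717, 0.0552], 0.86)]
wrist bar_red [([0.4843, 0.4076, 0.0423], 0.77)]
d [ 0.08 -0.11  6.68] w [0.  0.1 0.1]
```

```bash
python3 -m crank '[{"dx":0,"dy":0,"dz":1.5,"wx":0,"wy":0,"wz":0},{"dx":0,"dy":0,"dz":3,"wx":0,"wy":0,"wz":0},{"dx":0,"dy":0,"dz":4.5,"wx":0,"wy":0,"wz":0},{"dx":0,"dy":0,"dz":5.5,"wx":0,"wy":0,"wz":0},{"dx":0,"dy":0,"dz":6.3,"wx":0,"wy":0,"wz":0},{"dx":0,"dy":0,"dz":6.7,"wx":0,"wy":0,"wz":0},{"dx":0,"dy":0,"dz":6.7,"wx":0,"wy":0,"wz":0},{"dx":0,"dy":0,"dz":6.7,"wx":0,"wy":0,"wz":0},{"dx":0,"dy":0,"dz":6.7,"wx":0,"wy":0,"wz":0},{"dx":0,"dy":0,"dz":6.7,"wx":0,"wy":0,"wz":0}]' 4 6
python3 -m crank '[{"dx":0,"dy":0,"dz":0,"wx":0,"wy":0,"wz":0},{"dx":0,"dy":0,"dz":0,"wx":0,"wy":0,"wz":0},{"dx":0,"dy":0,"dz":0,"wx":0,"wy":0,"wz":0},{"dx":0,"dy":0,"dz":0,"wx":0,"wy":0,"wz":0},{"dx":0,"dy":0,"dz":0,"wx":0,"wy":0,"wz":0},{"dx":0,"dy":0,"dz":0,"wx":0,"wy":0,"wz":0},{"dx":0,"dy":0,"dz":0,"wx":0,"wy":0,"wz":0},{"dx":0,"dy":0,"dz":0,"wx":0,"wy":0,"wz":0},{"dx":0,"dy":0,"dz":0,"wx":0,"wy":0,"wz":0},{"dx":0,"dy":0,"dz":0,"wx":0,"wy":0,"wz":0}]' 0 6
```

```text
t: 23.75
eef_pos: [0.5506, 0.174, 0.1325]
ee_rot: [3.141, 0.0, -2.855]
force: [1.2, 0.6, 0.1]
width: 0.0398
gripper_force: 0.0
t: 25.0
eef_pos: [0.5505, 0.1739, 0.1322]
ee_rot: [-3.142, 0.0, -2.855]
force: [0.5, -1.6, 1.0]
width: 0.0136
gripper_force: 6.0
```

```bash
python3 -m crank '[{"dx":0,"dy":0,"dz":0,"wx":0,"wy":0,"wz":0},{"dx":0,"dy":0,"dz":0,"wx":0,"wy":0,"wz":0},{"dx":0,"dy":0,"dz":-0.1,"wx":0,"wy":0,"wz":0},{"dx":0,"dy":0,"dz":-0.3,"wx":0,"wy":0,"wz":0},{"dx":0,"dy":0,"dz":-0.5,"wx":0,"wy":0,"wz":0},{"dx":0,"dy":0,"dz":-0.7,"wx":0,"wy":0,"wz":0},{"dx":0,"dy":0,"dz":-0.9,"wx":0,"wy":0,"wz":0},{"dx":0,"dy":0,"dz":-1.05,"wx":0,"wy":0,"wz":0},{"dx":0,"dy":0,"dz":-1.1,"wx":0,"wy":0,"wz":0},{"dx":0,"dy":0,"dz":-1.1,"wx":0,"wy":0,"wz":0}]' 0 40
```

```text
t: 26.25
eef_pos: [0.5503, 0.1739, 0.143]
ee_rot: [3.142, -0.0, -2.855]
force: [0.6, -0.9, -8.2]
width: 0.0129
gripper_force: 40.0
```

```bash
python3 -m crank '[{"dx":0,"dy":-0.58,"dz":0.02,"wx":-4,"wy":0,"wz":0},{"dx":0,"dy":-1.16,"dz":0.08,"wx":-8,"wy":0,"wz":0},{"dx":0,"dy":-1.73,"dz":0.18,"wx":-12,"wy":0,"wz":0},{"dx":0,"dy":-2.3,"dz":0.32,"wx":-16,"wy":0,"wz":0},{"dx":0,"dy":-2.85,"dz":0.5,"wx":-20,"wy":0,"wz":0},{"dx":0,"dy":-3.38,"dz":0.72,"wx":-24,"wy":0,"wz":0},{"dx":0,"dy":-3.9,"dz":0.97,"wx":-28,"wy":0,"wz":0},{"dx":0,"dy":-4.41,"dz":1.26,"wx":-32,"wy":0,"wz":0},{"dx":0,"dy":-4.89,"dz":1.59,"wx":-36,"wy":0,"wz":0},{"dx":0,"dy":-5.34,"dz":1.94,"wx":-40,"wy":0,"wz":0}]'
python3 - <<'E'
from h import *
s=arm.get_state();print(s['q'],s['moment'])
E
```

```text
t: 27.5
eef_pos: [0.5654, 0.1233, 0.1239]
ee_rot: [2.441, 0.0, -2.854]
force: [-1.7, 3.9, -6.9]
width: 0.0128
gripper_force: 40.0
[ 0.05738171  0.46920187 -0.00802652 -0.69956039 -1.34847235 -1.08997387] [-2.43424928 -0.3388996   0.26787681]
```

```bash
python3 -m crank '[{"dx":0,"dy":0,"dz":0.25,"wx":0,"wy":0,"wz":0},{"dx":0,"dy":0,"dz":0.5,"wx":0,"wy":0,"wz":0},{"dx":0,"dy":0,"dz":0.75,"wx":0,"wy":0,"wz":0},{"dx":0,"dy":0,"dz":1.0,"wx":0,"wy":0,"wz":0},{"dx":0,"dy":0,"dz":1.1,"wx":0,"wy":0,"wz":0},{"dx":0,"dy":0,"dz":1.1,"wx":0,"wy":0,"wz":0},{"dx":0,"dy":0,"dz":1.1,"wx":0,"wy":0,"wz":0},{"dx":0,"dy":0,"dz":1.1,"wx":0,"wy":0,"wz":0},{"dx":0,"dy":0,"dz":1.1,"wx":0,"wy":0,"wz":0},{"dx":0,"dy":0,"dz":1.1,"wx":0,"wy":0,"wz":0}]'
python3 -m crank '[{"dx":0,"dy":0,"dz":0,"wx":0,"wy":0,"wz":0},{"dx":0,"dy":0,"dz":0,"wx":0,"wy":0,"wz":0},{"dx":0,"dy":0,"dz":0,"wx":0,"wy":0,"wz":0},{"dx":0,"dy":0,"dz":-1,"wx":0,"wy":0,"wz":0},{"dx":0,"dy":0,"dz":-2,"wx":0,"wy":0,"wz":0},{"dx":0,"dy":0,"dz":-4,"wx":0,"wy":0,"wz":0},{"dx":0,"dy":0,"dz":-6,"wx":0,"wy":0,"wz":0},{"dx":0,"dy":0,"dz":-6,"wx":0,"wy":0,"wz":0},{"dx":0,"dy":0,"dz":-6,"wx":0,"wy":0,"wz":0},{"dx":0,"dy":0,"dz":-6,"wx":0,"wy":0,"wz":0}]' 4
python3 - <<'E'
from h import *
f=arm.grab_frame('top')
print([(np.round(d['centre'],4).tolist(),round(d['confidence'],2)) for d in arm.mark_of('top','bar_green')[:2]])
c=np.array([.5285,.2485]);u=np.array([-.279,.960])
p=c-u*(.078+.09*np.sin(np.radians(40)))
print(p);go((*p,.165,down(-163.6)))
E
```

```text
t: 28.75
eef_pos: [0.5638, 0.1293, 0.1156]
ee_rot: [2.444, 0.0, -2.855]
force: [-1.1, 0.6, 0.1]
width: 0.0129
gripper_force: 40.0
t: 30.0
eef_pos: [0.574, 0.0928, 0.1608]
ee_rot: [2.443, -0.001, -2.855]
force: [0.2, -0.4, 0.3]
width: 0.0399
gripper_force: 0.0
[([0.565, 0.1144, 0.1251], 0.7)]
[0.5664024  0.11808315]
d [0.03 2.29 1.38] w [40.  -0.1  0. ]
```

```bash
python3 -m crank '[{"dx":0,"dy":0.7,"dz":-0.7,"wx":8,"wy":0,"wz":0},{"dx":0,"dy":1.2,"dz":0,"wx":16,"wy":0,"wz":0},{"dx":0,"dy":1.7,"dz":0.6,"wx":24,"wy":0,"wz":0},{"dx":0,"dy":2.1,"dz":1.1,"wx":32,"wy":0,"wz":0},{"dx":0,"dy":2.3,"dz":1.4,"wx":40,"wy":0,"wz":0},{"dx":0,"dy":2.3,"dz":1.4,"wx":40,"wy":0,"wz":0},{"dx":0,"dy":2.3,"dz":1.4,"wx":40,"wy":0,"wz":0},{"dx":0,"dy":2.3,"dz":1.4,"wx":40,"wy":0,"wz":0},{"dx":0,"dy":2.3,"dz":1.4,"wx":40,"wy":0,"wz":0},{"dx":0,"dy":2.3,"dz":1.4,"wx":40,"wy":0,"wz":0}]' 0 10
python3 - <<'E'
from h import *
go((.5664,.1181,.136),(.5748,.0885,.0494))
E
```

```text
t: 31.35
eef_pos: [0.5672, 0.1173, 0.1653]
ee_rot: [3.141, -0.0, -2.857]
force: [0.0, -0.2, 0.7]
width: 0.0005
gripper_force: 0.0
d [0.06 0.1  2.93] w [0. 0. 0.]
d [ 0.08 -2.98 11.59] w [0. 0. 0.]
```

```bash
python3 -m crank '[{"dx":0,"dy":0.1,"dz":2.5,"wx":0,"wy":0,"wz":0},{"dx":0,"dy":-0.4,"dz":3.3,"wx":0,"wy":0,"wz":0},{"dx":0,"dy":-0.9,"dz":3.9,"wx":0,"wy":0,"wz":0},{"dx":0,"dy":-1.5,"dz":4.7,"wx":0,"wy":0,"wz":0},{"dx":0,"dy":-2,"dz":5.5,"wx":0,"wy":0,"wz":0},{"dx":0,"dy":-2.4,"dz":6.3,"wx":0,"wy":0,"wz":0},{"dx":0,"dy":-2.8,"dz":7.4,"wx":0,"wy":0,"wz":0},{"dx":0,"dy":-3,"dz":8.5,"wx":0,"wy":0,"wz":0},{"dx":0,"dy":-3.1,"dz":9.5,"wx":0,"wy":0,"wz":0},{"dx":0,"dy":-3.1,"dz":10.2,"wx":0,"wy":0,"wz":0}]'
python3 -m crank '[{"dx":0,"dy":0,"dz":0.2,"wx":0,"wy":0,"wz":0},{"dx":0,"dy":0,"dz":0.4,"wx":0,"wy":0,"wz":0},{"dx":0,"dy":0,"dz":0.6,"wx":0,"wy":0,"wz":0},{"dx":0,"dy":0,"dz":0.8,"wx":0,"wy":0,"wz":0},{"dx":0,"dy":0,"dz":1,"wx":0,"wy":0,"wz":0},{"dx":0,"dy":0,"dz":1.1,"wx":0,"wy":0,"wz":0},{"dx":0,"dy":0,"dz":1.2,"wx":0,"wy":0,"wz":0},{"dx":0,"dy":0,"dz":1.25,"wx":0,"wy":0,"wz":0},{"dx":0,"dy":0,"dz":1.3,"wx":0,"wy":0,"wz":0},{"dx":0,"dy":0,"dz":1.3,"wx":0,"wy":0,"wz":0}]'
```

```text
t: 32.6
eef_pos: [0.5755, 0.0882, 0.0625]
ee_rot: [-3.142, -0.001, -2.855]
force: [0.5, -0.4, 0.5]
width: 0.0005
gripper_force: 0.2
t: 33.85
eef_pos: [0.5759, 0.0884, 0.0506]
ee_rot: [3.142, 0.0, -2.855]
force: [0.2, 1.0, 1.5]
width: 0.0007
gripper_force: 1.0
```

```bash
python3 -m crank '[{"dx":0,"dy":0,"dz":0.03,"wx":0,"wy":0,"wz":0},{"dx":0,"dy":0,"dz":0.06,"wx":0,"wy":0,"wz":0},{"dx":0,"dy":0,"dz":0.1,"wx":0,"wy":0,"wz":0},{"dx":0,"dy":0,"dz":0.12,"wx":0,"wy":0,"wz":0},{"dx":0,"dy":0,"dz":0.15,"wx":0,"wy":0,"wz":0},{"dx":0,"dy":0,"dz":0.15,"wx":0,"wy":0,"wz":0},{"dx":0,"dy":0,"dz":0.15,"wx":0,"wy":0,"wz":0},{"dx":0,"dy":0,"dz":0.15,"wx":0,"wy":0,"wz":0},{"dx":0,"dy":0,"dz":0.15,"wx":0,"wy":0,"wz":0},{"dx":0,"dy":0,"dz":0.15,"wx":0,"wy":0,"wz":0}]'
python3 - <<'E'
from h import *
go((.5759,.0884,.21,down(-163.6)),(.529,.249,.21,down(-163.6)),(.529,.249,.1235,down(-163.6)))
E
```

```text
t: 35.1
eef_pos: [0.576, 0.0885, 0.0493]
ee_rot: [3.141, 0.001, -2.855]
force: [-2.8, 1.8, 5.7]
width: 0.0008
gripper_force: 3.0
d [ 0.000e+00 -1.000e-02 -1.607e+01] w [0. 0. 0.]
d [ -0.04  16.72 -16.07] w [0. 0. 0.]
d [-0.03 16.72 -7.42] w [0. 0. 0.]
```

```bash
python3 -m crank '[{"dx":0,"dy":0,"dz":-4,"wx":0,"wy":0,"wz":0},{"dx":0,"dy":0,"dz":-9,"wx":0,"wy":0,"wz":0},{"dx":0,"dy":0,"dz":-14,"wx":0,"wy":0,"wz":0},{"dx":0,"dy":3,"dz":-16,"wx":0,"wy":0,"wz":0},{"dx":0,"dy":8,"dz":-16,"wx":0,"wy":0,"wz":0},{"dx":0,"dy":13,"dz":-16,"wx":0,"wy":0,"wz":0},{"dx":0,"dy":16.7,"dz":-16,"wx":0,"wy":0,"wz":0},{"dx":0,"dy":16.7,"dz":-15,"wx":0,"wy":0,"wz":0},{"dx":0,"dy":16.7,"dz":-13,"wx":0,"wy":0,"wz":0},{"dx":0,"dy":16.7,"dz":-13,"wx":0,"wy":0,"wz":0}]' 5
python3 - <<'E'
from h import *
import cv2
for c in ('wrist','top'):
  f=arm.grab_frame(c)
  if c=='wrist': cv2.imwrite('pics/w3.png',f[:,:,::-1])
  for n in ('lid_handle','bar_green','bar_red','board_top'):
    print(c,n,[(np.round(d['centre'],4).tolist(),round(d['confidence'],2)) for d in arm.mark_of(c,n)[:2]])
go((.529,.249,.1215,down(-163.6)))
E
```

```text
t: 36.35
eef_pos: [0.5275, 0.247, 0.1768]
ee_rot: [-3.14, -0.004, -2.856]
force: [1.3, -0.1, 0.2]
width: 0.0501
gripper_force: 0.0
wrist lid_handle [([0.5286, 0.2496, 0.1408], 0.63)]
wrist bar_green [([0.5735, 0.0892, 0.0457], 0.9)]
wrist bar_red [([0.4844, 0.4077, 0.0419], 0.91)]
wrist board_top []
top lid_handle [([0.2739, 0.203, 0.0661], 0.91), ([0.5295, 0.2513, 0.1402], 0.76)]
top bar_green [([0.5737, 0.0868, 0.045], 0.84), ([0.7518, -0.1836, -0.0032], 0.56)]
top bar_red [([0.4847, 0.4093, 0.0469], 0.63), ([0.4987, 0.0057, 0.0029], 0.22)]
top board_top [([0.4777, -0.2424, 0.0071], 0.75)]
d [-0.04  0.04  5.77] w [0. 0. 0.]
```

View pics/w3.png

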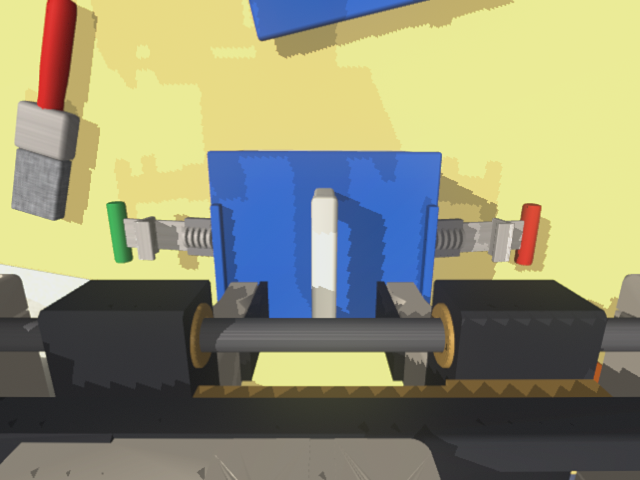

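Both clips are folded out, green at (118,232) and red at (528,235), and the handle is centred at (325,250). I'll go down and grip it.

```bash
python3 -m crank '[{"dx":0,"dy":0,"dz":1.5,"wx":0,"wy":0,"wz":0},{"dx":0,"dy":0,"dz":3,"wx":0,"wy":0,"wz":0},{"dx":0,"dy":0,"dz":4.5,"wx":0,"wy":0,"wz":0},{"dx":0,"dy":0,"dz":5.3,"wx":0,"wy":0,"wz":0},{"dx":0,"dy":0,"dz":5.8,"wx":0,"wy":0,"wz":0},{"dx":0,"dy":0,"dz":5.8,"wx":0,"wy":0,"wz":0},{"dx":0,"dy":0,"dz":5.8,"wx":0,"wy":0,"wz":0},{"dx":0,"dy":0,"dz":5.8,"wx":0,"wy":0,"wz":0},{"dx":0,"dy":0,"dz":5.8,"wx":0,"wy":0,"wz":0},{"dx":0,"dy":0,"dz":5.8,"wx":0,"wy":0,"wz":0}]' 5
python3 -m crank '[{"dx":0,"dy":0,"dz":0,"wx":0,"wy":0,"wz":0},{"dx":0,"dy":0,"dz":0,"wx":0,"wy":0,"wz":0},{"dx":0,"dy":0,"dz":0,"wx":0,"wy":0,"wz":0},{"dx":0,"dy":0,"dz":0,"wx":0,"wy":0,"wz":0},{"dx":0,"dy":0,"dz":0,"wx":0,"wy":0,"wz":0},{"dx":0,"dy":0,"dz":0,"wx":0,"wy":0,"wz":0},{"dx":0,"dy":0,"dz":0,"wx":0,"wy":0,"wz":0},{"dx":0,"dy":0,"dz":0,"wx":0,"wy":0,"wz":0},{"dx":0,"dy":0,"dz":0,"wx":0,"wy":0,"wz":0},{"dx":0,"dy":0,"dz":0,"wx":0,"wy":0,"wz":0}]' 0 30
python3 - <<'E'
from h import *
import cv2
arm.grab_frame('top')
m=arm.masks_of('top','board_top')[0]['pixels'].astype(np.uint8)
pts=cv2.findContours(m,0,1)[0]; pts=max(pts,key=cv2.contourArea)[:,0].astype(float)
k=arm.calibration('top');K=np.array([[k['fx'],0,k['cx']],[0,k['fy'],k['cy']],[0,0,1]])
n=cv2.undistortPoints(pts.reshape(-1,1,2),K,np.array(k['dist_coeffs']))[:,0]
T=np.array(k['world_from_camera']);d=np.c_[n,np.ones(len(n))]@T[:3,:3].T;o=T[:3,3]
w=(o+d*((.008-o[2])/d[:,2])[:,None])[:,:2]
print(cv2.minAreaRect((w*1000).astype(np.float32)))
E
```

```text
t: 38.1
eef_pos: [0.5286, 0.2485, 0.1211]
ee_rot: [3.141, 0.0, -2.855]
force: [-0.3, 0.1, 0.7]
width: 0.0503
gripper_force: 0.0
t: 39.35
eef_pos: [0.5285, 0.2485, 0.1209]
ee_rot: [-3.142, -0.0, -2.855]
force: [0.4, 0.4, -0.2]
width: 0.0138
gripper_force: 30.0
((474.5491638183594, -244.79156494140625), (201.69578552246094, 212.51910400390625), 1.0621694326400757)
```

```bash
python3 -m crank '[{"dx":0,"dy":0,"dz":-0.3,"wx":0,"wy":0,"wz":0},{"dx":0,"dy":0,"dz":-0.8,"wx":0,"wy":0,"wz":0},{"dx":0,"dy":0,"dz":-1.5,"wx":0,"wy":0,"wz":0},{"dx":0,"dy":0,"dz":-2.5,"wx":0,"wy":0,"wz":0},{"dx":0,"dy":0,"dz":-4,"wx":0,"wy":0,"wz":0},{"dx":0,"dy":0,"dz":-6,"wx":0,"wy":0,"wz":0},{"dx":0,"dy":0,"dz":-8,"wx":0,"wy":0,"wz":0},{"dx":0,"dy":0,"dz":-10,"wx":0,"wy":0,"wz":0},{"dx":0,"dy":0,"dz":-11.5,"wx":0,"wy":0,"wz":0},{"dx":0,"dy":0,"dz":-12,"wx":0,"wy":0,"wz":0}]'
python3 - <<'E'
from h import *
R=down(-178.9)
go((.502,.0,.23,R),(.4755,-.2438,.2,R),(.4755,-.2438,.06,R))
E
```

```text
t: 40.7
eef_pos: [0.5289, 0.2487, 0.2423]
ee_rot: [3.141, 0.002, -2.855]
force: [-0.5, 0.5, -3.3]
width: 0.0137
gripper_force: 30.0
d [  9.61 -23.1    1.2 ] w [ 0.1  0.1 15.3]
d [ 19.05 -45.74   4.16] w [ 0.1  0.1 15.3]
d [ 19.07 -45.75  18.16] w [ 0.1  0.1 15.3]
```

```bash
python3 -m crank '[{"dx":0.8,"dy":-2,"dz":0,"wx":0,"wy":0,"wz":1},{"dx":2.3,"dy":-5.5,"dz":0,"wx":0,"wy":0,"wz":3},{"dx":4.4,"dy":-10.5,"dz":0,"wx":0,"wy":0,"wz":5},{"dx":6.5,"dy":-15.7,"dz":0.3,"wx":0,"wy":0,"wz":7},{"dx":8.7,"dy":-21,"dz":0.8,"wx":0,"wy":0,"wz":9},{"dx":10.9,"dy":-26.3,"dz":1.5,"wx":0,"wy":0,"wz":11},{"dx":13.1,"dy":-31.5,"dz":2.3,"wx":0,"wy":0,"wz":13},{"dx":15.3,"dy":-36.7,"dz":3,"wx":0,"wy":0,"wz":14.5},{"dx":17.3,"dy":-41.5,"dz":3.6,"wx":0,"wy":0,"wz":15.3},{"dx":19,"dy":-45.7,"dz":4.2,"wx":0,"wy":0,"wz":15.3}]'
python3 - <<'E'
from h import *
import cv2
for c in ('top','side'):
  f=arm.grab_frame(c); cv2.imwrite(f'pics/{c}4.png',f[:,:,::-1])
  print(c,[(np.round(d['centre'],4).tolist(),round(d['confidence'],2)) for d in arm.mark_of(c,'board_top')[:2]])
R=down(-178.9)
go((.4755,-.2438,.06,R),(.4755,-.2438,.039,R))
E
```

```text
t: 41.95
eef_pos: [0.4737, -0.2457, 0.1981]
ee_rot: [3.141, -0.001, -3.124]
force: [0.7, 0.7, -2.9]
width: 0.0137
gripper_force: 30.0
top []
side [([0.476, -0.2399, 0.0121], 0.97)]
d [-0.18  0.08 13.8 ] w [ 0.  -0.1 -0.2]
d [-0.19  0.08 15.9 ] w [ 0.  -0.1 -0.2]
```

View pics/side4.png

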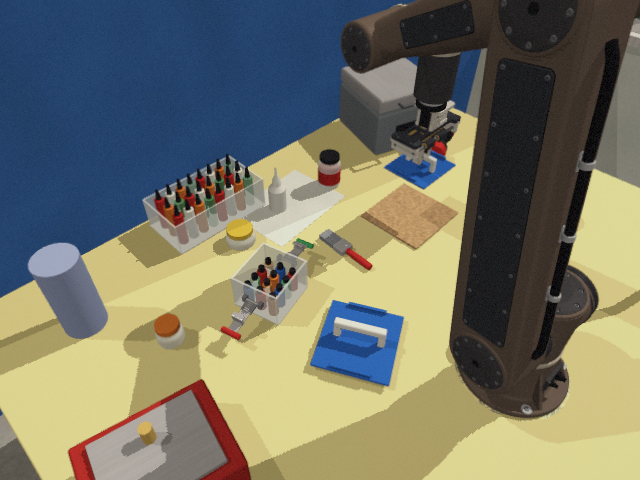

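The lid is held level at (420,167), above the board at (410,215). Both clips are down and the tote is open. I'll lower the lid.

```bash
python3 -m crank '[{"dx":-0.1,"dy":0.1,"dz":2,"wx":0,"wy":0,"wz":0},{"dx":-0.1,"dy":0.1,"dz":5,"wx":0,"wy":0,"wz":0},{"dx":-0.1,"dy":0.1,"dz":8,"wx":0,"wy":0,"wz":0},{"dx":-0.1,"dy":0.1,"dz":10.5,"wx":0,"wy":0,"wz":0},{"dx":-0.1,"dy":0.1,"dz":12.5,"wx":0,"wy":0,"wz":0},{"dx":-0.1,"dy":0.1,"dz":13.8,"wx":0,"wy":0,"wz":0},{"dx":-0.1,"dy":0.1,"dz":14.5,"wx":0,"wy":0,"wz":0},{"dx":-0.1,"dy":0.1,"dz":15,"wx":0,"wy":0,"wz":0},{"dx":-0.1,"dy":0.1,"dz":15.2,"wx":0,"wy":0,"wz":0},{"dx":-0.1,"dy":0.1,"dz":15.4,"wx":0,"wy":0,"wz":0}]'
python3 -m crank '[{"dx":0,"dy":0,"dz":0.1,"wx":0,"wy":0,"wz":0},{"dx":0,"dy":0,"dz":0.15,"wx":0,"wy":0,"wz":0},{"dx":0,"dy":0,"dz":0.2,"wx":0,"wy":0,"wz":0},{"dx":0,"dy":0,"dz":0.25,"wx":0,"wy":0,"wz":0},{"dx":0,"dy":0,"dz":0.3,"wx":0,"wy":0,"wz":0},{"dx":0,"dy":0,"dz":0.35,"wx":0,"wy":0,"wz":0},{"dx":0,"dy":0,"dz":0.4,"wx":0,"wy":0,"wz":0},{"dx":0,"dy":0,"dz":0.45,"wx":0,"wy":0,"wz":0},{"dx":0,"dy":0,"dz":0.45,"wx":0,"wy":0,"wz":0},{"dx":0,"dy":0,"dz":0.45,"wx":0,"wy":0,"wz":0}]'
```

```text
t: 43.4
eef_pos: [0.4767, -0.2426, 0.0452]
ee_rot: [-3.141, 0.001, -3.122]
force: [0.1, -0.1, -4.0]
width: 0.0135
gripper_force: 30.0
t: 44.65
eef_pos: [0.4764, -0.2426, 0.0404]
ee_rot: [-3.142, 0.0, -3.122]
force: [0.3, -0.9, -3.8]
width: 0.0141
gripper_force: 30.0
```

```bash
python3 -m crank '[{"dx":0,"dy":0,"dz":0.03,"wx":0,"wy":0,"wz":0},{"dx":0,"dy":0,"dz":0.06,"wx":0,"wy":0,"wz":0},{"dx":0,"dy":0,"dz":0.09,"wx":0,"wy":0,"wz":0},{"dx":0,"dy":0,"dz":0.12,"wx":0,"wy":0,"wz":0},{"dx":0,"dy":0,"dz":0.14,"wx":0,"wy":0,"wz":0},{"dx":0,"dy":0,"dz":0.16,"wx":0,"wy":0,"wz":0},{"dx":0,"dy":0,"dz":0.18,"wx":0,"wy":0,"wz":0},{"dx":0,"dy":0,"dz":0.18,"wx":0,"wy":0,"wz":0},{"dx":0,"dy":0,"dz":0.18,"wx":0,"wy":0,"wz":0},{"dx":0,"dy":0,"dz":0.18,"wx":0,"wy":0,"wz":0}]'
```

```text
t: 45.9
eef_pos: [0.4765, -0.2428, 0.0389]
ee_rot: [-3.141, 0.0, -3.122]
force: [-2.3, -5.1, 5.9]
width: 0.0136
gripper_force: 30.0
```

The lid is resting on the board. I'll open the fingers and back straight up.

```bash
python3 -m crank '[{"dx":0,"dy":0,"dz":-0.05,"wx":0,"wy":0,"wz":0},{"dx":0,"dy":0,"dz":-0.05,"wx":0,"wy":0,"wz":0},{"dx":0,"dy":0,"dz":-0.05,"wx":0,"wy":0,"wz":0},{"dx":0,"dy":0,"dz":-0.05,"wx":0,"wy":0,"wz":0},{"dx":0,"dy":0,"dz":-0.05,"wx":0,"wy":0,"wz":0},{"dx":0,"dy":0,"dz":-0.5,"wx":0,"wy":0,"wz":0},{"dx":0,"dy":0,"dz":-1.5,"wx":0,"wy":0,"wz":0},{"dx":0,"dy":0,"dz":-3,"wx":0,"wy":0,"wz":0},{"dx":0,"dy":0,"dz":-5,"wx":0,"wy":0,"wz":0},{"dx":0,"dy":0,"dz":-8,"wx":0,"wy":0,"wz":0}]' 5
python3 -m crank '[{"dx":0,"dy":0,"dz":-4,"wx":0,"wy":0,"wz":0},{"dx":0,"dy":0,"dz":-8,"wx":0,"wy":0,"wz":0},{"dx":0,"dy":0,"dz":-11,"wx":0,"wy":0,"wz":0},{"dx":0,"dy":0,"dz":-12,"wx":0,"wy":0,"wz":0},{"dx":0,"dy":0,"dz":-12,"wx":0,"wy":0,"wz":0},{"dx":0,"dy":0,"dz":-12,"wx":0,"wy":0,"wz":0},{"dx":0,"dy":0,"dz":-12,"wx":0,"wy":0,"wz":0},{"dx":0,"dy":0,"dz":-12,"wx":0,"wy":0,"wz":0},{"dx":0,"dy":0,"dz":-12,"wx":0,"wy":0,"wz":0},{"dx":0,"dy":0,"dz":-12,"wx":0,"wy":0,"wz":0}]'
python3 - <<'E'
from h import *
import cv2
for c in ('wrist','side'):
  f=arm.grab_frame(c); cv2.imwrite(f'pics/{c}5.png',f[:,:,::-1])
  for n in ('lid','lid_handle','board_top','bar_red','bar_green'): print(c,n,[(np.round(d['centre'],4).tolist(),round(d['confidence'],2)) for d in arm.mark_of(c,n)[:2]])
E
```

```text
t: 47.15
eef_pos: [0.476, -0.2425, 0.1199]
ee_rot: [3.141, -0.0, -3.122]
force: [-0.4, -0.2, 0.0]
width: 0.0498
gripper_force: 0.0
t: 48.4
eef_pos: [0.4764, -0.2425, 0.2384]
ee_rot: [3.142, -0.0, -3.122]
force: [0.7, -0.8, 0.4]
width: 0.05
gripper_force: 0.0
wrist lid [([0.4761, -0.2415, 0.0106], 0.86)]
wrist lid_handle [([0.474, -0.2416, 0.0584], 0.94)]
wrist board_top []
wrist bar_red []
wrist bar_green []
side lid [([0.4801, -0.2443, 0.0079], 0.87), ([0.2759, 0.2008, -0.0025], 0.63)]
side lid_handle [([0.2825, 0.197, 0.0652], 0.82), ([0.4782, -0.2446, 0.0603], 0.57)]
side board_top []
side bar_red [([0.4819, 0.4094, 0.0443], 0.71), ([0.7718, 0.013, -0.0043], 0.45)]
side bar_green [([0.5752, 0.0893, 0.0402], 0.72)]
```

View pics/side5.png

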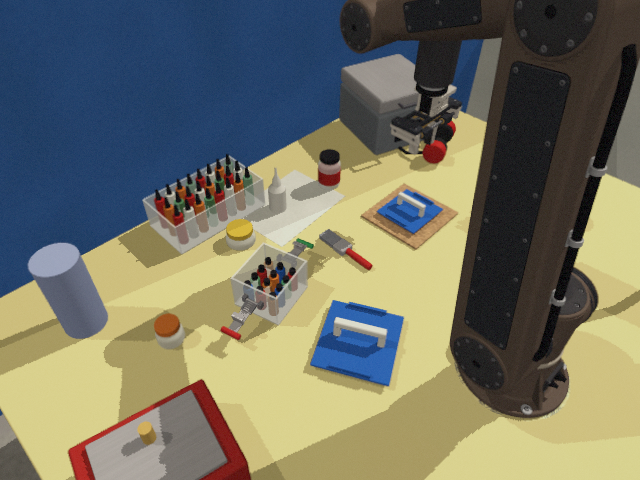

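View pics/wrist5.png

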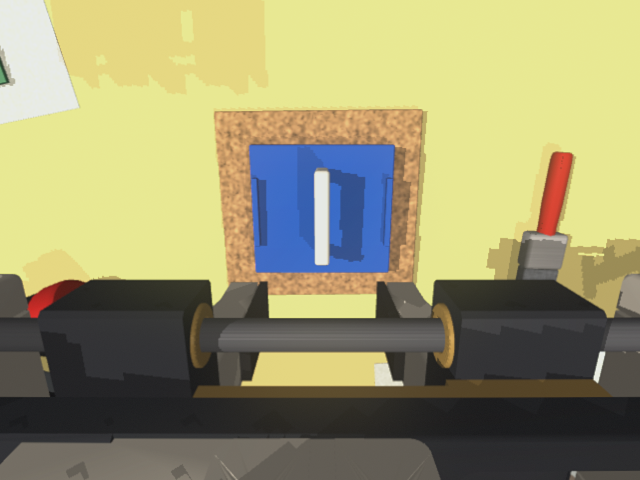

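The lid (250–394, 145–272) lies flat and centred on the board (215–425, 110–295). Both clips are folded down in the side view, red at (231,333) and green at (304,244), and the other things haven't moved.

```bash
python3 -c "
from station import arm
print(arm.job_done())"
```

```text
the job is handed in; nothing more can be done
None
```

Job handed in at about 48 s: both clips are folded down to their stops, and the blue lid lies flat, right way up, within about 2 mm of the middle of the cork board, with nothing else on the table moved.

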